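# Wind the soak timer fully and set it to half an hour

### The job

The pans are going in to soak: wind the clockwork timer by turning its key clockwise, grip after grip, all the way round until it comes up against its stop at 60 minutes, so that the spring is fully wound. Then turn the key back to 30 minutes, with its pointer on the long mark at the top of the dial, and let go. Leave the pan, the bowl and the brush where they are.

Things in the scene. Friction and masses are not known exactly. Their poses are not given: they have to be found in the camera images.
- timer: Clockwork bench timer, fixed to the table: steel drum, 122 mm across, 40 mm deep, leaning on a grey foot 120 x 110 x 12 mm. Origin: centre of the foot's underside, z up. The dial faces the timer's -x side, leaning 30 degrees from level, so the key's axis leans 30 degrees from vertical, out of the dial along (-0.5, 0, 0.866) in the timer's frame. Drum: 20 to 116 mm over the table.
- dial_center (a point): Centre of the white dial, at (-7, 0, 83) mm in the timer's frame. z: out of the dial along the key's axis; x: up the slope to the 30-minute mark at 12 o'clock; y: to 9 o'clock. Black marks every 5 minutes (25 degrees), 45 to 52 mm from the centre, longer ones at 0, 15, 30, 45, 60. Clockwise: 0 at 7 o'clock, 30 at 12, 60 at 5; none between 60 and 0, but a small screw head at 6.
- key_grip (a point): Pinch point of the black winding key, on its axis, 22 mm out of the dial. Upright wing 46 mm long, 12 thick, 6 to 34 mm out of the dial, on a skirt of 25 mm radius, 7 high. x: along the wing to its pointer end (flat black finger, reaching 40 mm; white line on that half of the wing's top); y: across the wing; z: outward. Grip either way round. Open fingers can swing round it for a new grip.
- key (a joint): Turn of the key, rad, growing clockwise seen from in front of the dial (negative about key_grip's z). 0 = 0 minutes, 2.618 = 30, 5.236 = 60, at a firm stop; 5 degrees a minute. Starts at 10 to 25 minutes. Winding takes 0.17 to 0.21 N m, turning back 0.05 to 0.09; let go, it stays, but for the clockwork's own slow running back (about 5 degrees a minute).
- pan: Bystander: small open steel food pan, 150 x 136 x 65 mm, with a 12 mm flange round its rim. Origin: centre of its underside. Beside the timer, 20 cm or more from it.
- bowl: Bystander: open aluminium bowl, 156 mm across the rim, 60 mm high. Origin: centre of its underside. Beside the timer, 20 cm or more from it.
- brush: Bystander: dish brush about 220 mm long lying flat on the table beyond the timer. Origin: middle of its length, at its underside; its x runs along it from handle to bristles.
Not all that is in view belongs to the job. Leave any yellow look-alike of the timer alone.

How it is judged:
By the outcome, as a careful person would: the job done as asked, in the order asked, and still so for the second after the job is handed in, with the robot touching nothing.
It also fails if it takes over 72 s, if anything falls off the work surface, if the arm or the gripper's body presses on something with over 40 N, if the wrist force passes 120 N, or if a joint passes its speed limit or range.

### The arm

A 6-joint arm with a two-finger parallel gripper is mounted at the origin on the work surface. World frame = base frame: x ahead of the robot, y to its left, z up, the work surface at z = 0. Lengths are in m, angles in rad, forces in N, time in s.
With the tool pointing down it reaches from about 0.425 to 0.95 m from the base axis. Payload 3.5 kg.
Tool frame: the origin (TCP) lies at the very end of the fingers, on their centre line; the grasp point (between the pads) lies 19 mm behind it; z points along the fingers, y is the direction in which the jaws open and shut (so a half turn about z gives the same grasp; the last joint's range is limited). The gripper opens to 85 mm and grips with 20 to 120 N. Pads are 22 mm wide; open, the fingers measure 114 mm over their backs; the gripper's body (76 mm by 85 mm) begins 54 mm behind the grasp point. The pads swing forward as they close: fully open they stand 13 mm farther back than shut.
Start: joints at [1.055, 0.286, 1.577, -0, 1.279, -0.15], TCP at [0.241, 0.63, 0.231] pointing down, gripper open.
Joint ranges: [-2.77, 2.77], [-0.9, 2.22], [0.21, 2.48], [-1.53, 4.67], [0.24, 2.81], [-2.84, 2.84]. Speed limits (rad/s): [2.79, 2.79, 3.14, 3.14, 3.14, 3.14].

### API

Orientations are given as a unit quaternion [x, y, z, w].
In Python, from plant import get_state, read_camera, get_calibration, ticket, search_frame, cut_out, pinpoint gives the robot as it stands.
- The arm moves only by the tool move_arm, never from a script. Its argument "plan" is a list that holds one entry, the list of rows, each a list of 7 numbers: the turn, a rotation vector about the tool's x, y, z in degrees, then the shift along the tool's x, y, z in m, then the finger opening in m, from 0 to 0.0854. In form: [[[ax, ay, az, x, y, z, hand], ...]]. A call has exactly 5 rows; each row is the pose to reach, as a shift and turn from the pose measured when the call began, along the tool's axes at that moment; what a row does not reach only later rows make up. A row lasts 1/8 s, in which the tool goes at most 62.5 mm and 10.7 degrees, less where a joint would pass 70% of its speed; a pose out of reach is approached as far as the arm can. A call with a gripper value outside its range is refused whole. The fingers move at their own pace and stop on an object; "force" is the grip in N (left out, the last holds). Time passes only in rows, so rows that repeat a pose let the fingers close, or fill a call up. It gives the time, the measured TCP pose, the force and the opening at its end, in the units of the state.
- get_state(): the state, without advancing time (a new reading comes with each control period).
- read_camera(name): name is "scene" or "top" or "wrist"; returns the picture (384x512x3 uint8, red, green, blue); there is no depth.
- get_calibration(name): a dict with "mtx" (3x3 intrinsics, pixels), "extrinsics" (4x4, takes a point from camera to world coordinates); the wrist camera has in their place "hand_eye" (4x4, takes a point from camera to tool coordinates, whose origin is the TCP and whose axes are the flange's). Camera axes: x right, y up, looking along -z (the intrinsics and any distortion apply to the point x, -y, -z); pixel columns grow to the right and rows downward; lengths in m; the calibration is good to about 2 mm. A picture is of the moment at which its call begins: read the wrist's pose just before it. get_calibration takes no time and is no camera call.
- ticket.sign_off(): hands the job in, once; it reports no verdict.
Trained networks look in the newest picture that a camera, given by its name, has taken for a name from the list of things; names that differ only in an ending like _2 or _b are one class to them, and where a whole thing is asked for, a point or a joint stands for the part that bears it (a point fixed in the world has none). Each returns a list of dicts, best first, with "p" (0 to 1); they miss things now and then, are a little off and sometimes report something else, mostly with a low value. They report only what shows in the picture. A call takes as long as a camera call. They do not tell look-alikes from the thing itself.
- search_frame(camera, query): "centre" ([column, row] in pixels, amid what is visible of it).
- cut_out(camera, query): "pixels" (384x512 bool, what is visible of it) and "centre" ([column, row] in pixels, amid what is visible of it).
- pinpoint(camera, query): "centre" ([column, row] in pixels: a listed point, or the origin of a listed thing).
The state is a dict: "time": time; "qpos": joint angles; "dq": joint speeds; "joint_efforts": joint torques, N m; "eef_pos": TCP position; "tcp_rot": TCP orientation; "contact_force": force on the tool from outside, world axes, zero at the start; "wrist_torque": the same for the moment, N m; "opening": opening from 0.0 (shut) to 1.0 (fully open).
Only numpy, scipy, OpenCV 4.12 (cv2) and the standard library are available. Lean on these libraries where they do the work, as an engineer would, in place of code of your own. Each camera call takes 0.05 s, during which the arm holds its last target.

## Working session

There is one attempt and no reset: what is moved stays moved. The work goes in short steps, Python scripts to look and compute and a tool call to move; the robot and the scene stay as the last step left them, time stands still between calls to the robot, and variables do not carry over. Pictures are saved under pics/ and viewed, and the job is handed in when it is done.

Besides the shell and the picture viewer there is one more tool, called after ">>>" by a JSON object that holds its "method" and its "body", one argument or row to a line. move_arm: Moves the arm, as the interface text tells. Its arguments: {"type":"object","properties":{"plan":{"type":"array","items":{"type":"array","items":{"type":"array","items":{"type":"number"}}}},"force":{"type":"number"}},"required":["plan"]}

```bash
ls; mkdir -p pics
python3 - <<'E'
from plant import *
import cv2,numpy as np
print(get_state())
for n in ["scene","top","wrist"]:
    im=read_camera(n); cv2.imwrite(f"pics/a_{n}.png",im[:,:,::-1])
    c=get_calibration(n); print(n,c)
for n in ["scene","top"]:
    for q in ["timer","dial_center","key_grip"]:
        print(n,q,[(np.round(d["centre"],1),round(d["p"],2)) for d in pinpoint(n,q)])
E
```

```text
pics
{'time': 0.0, 'qpos': array([ 1.05502206e+00,  2.87202720e-01,  1.57819303e+00,  1.00758402e-05,
        1.27860117e+00, -1.50001505e-01]), 'dq': array([-3.71907894e-04,  1.82122227e-03,  9.30237041e-04, -4.46490131e-06,
        1.70532903e-03,  1.74588115e-03]), 'joint_efforts': array([ 2.53840284e-03, -4.05977225e+01, -2.92632312e+01, -5.43109707e-05,
        5.85250804e-03,  9.43038202e-06]), 'eef_pos': array([0.24106772, 0.62977396, 0.2299138 ]), 'tcp_rot': array([ 1.81869875e-01,  9.83321872e-01, -1.13456248e-03, -3.97383158e-04]), 'contact_force': array([-0.42422461,  0.0476764 ,  0.3413453 ]), 'wrist_torque': array([0.03697172, 0.02641721, 0.00212634]), 'opening': 0.9996119089027748}
scene {'mtx': array([[423.66676425,   0.        , 256.95122937],
       [  0.        , 423.66676425, 193.29541835],
       [  0.        ,   0.        ,   1.        ]]), 'extrinsics': array([[-0.87073078, -0.27642446,  0.40671542,  1.20376527],
       [ 0.49140049, -0.52071074,  0.69813028,  0.99047947],
       [ 0.0188008 ,  0.80774367,  0.58923398,  0.87600215],
       [ 0.        ,  0.     
[... 928 characters left out ...]
00000e+00,  0.00000000e+00,
         1.00000000e+00]])}
scene timer [(array([222.8, 250.6]), 0.97), (array([254.4, 154.4]), 0.86), (array([248. , 190.5]), 0.66)]
scene dial_center [(array([255.4, 136.2]), 0.76), (array([249.7, 169.9]), 0.73), (array([224.9, 227.9]), 0.66)]
scene key_grip [(array([250.9, 161.7]), 0.64), (array([229.3, 221.4]), 0.59), (array([262., 137.]), 0.48)]
top timer [(array([357.1, 250.9]), 0.81), (array([212.2, 133.2]), 0.7), (array([297.3, 207.6]), 0.59)]
top dial_center [(array([364.3, 254.6]), 0.92), (array([299.7, 208.7]), 0.61), (array([209.1, 133. ]), 0.58)]
top key_grip [(array([204.8, 134.3]), 0.77), (array([301. , 212.6]), 0.76), (array([369.6, 261.5]), 0.65)]
```

View pics/a_scene.png

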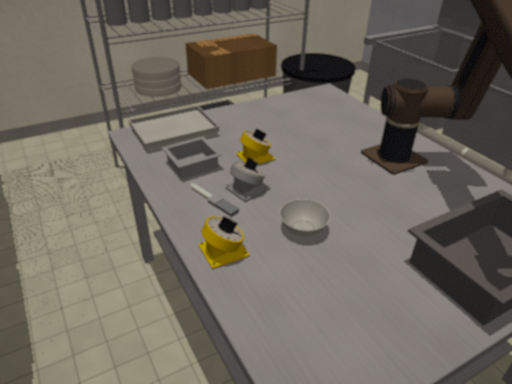

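View pics/a_top.png

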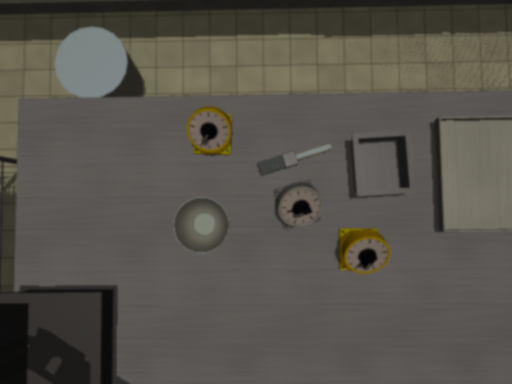

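View pics/a_wrist.png

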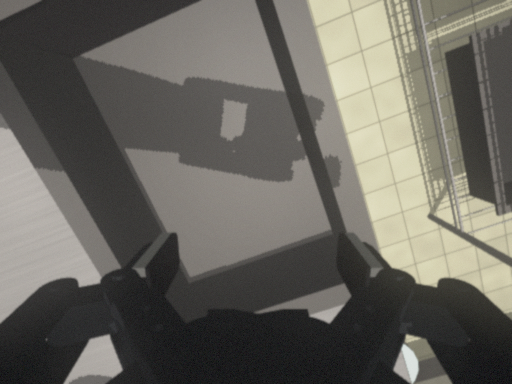

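Candidates: yellow timers at scene (254,154) and (223,250) / top (212,133) and (357,251), both look-alikes, and the grey steel timer at scene (248,185) / top (298,207). I choose the grey one and check it in a crop.

```bash
cat > h.py <<'E'
from plant import *
import cv2,numpy as np
from scipy.spatial.transform import Rotation as R
from scipy.optimize import least_squares
def w2p(c,P,T=None):
    P=np.atleast_2d(P); E=c["extrinsics"] if T is None else T
    q=(P-E[:3,3])@E[:3,:3]; m=c["mtx"]; 
    return np.c_[m[0,0]*q[:,0]/-q[:,2]+m[0,2], m[1,1]*-q[:,1]/-q[:,2]+m[1,2]]
def wristT(s,c):
    T=np.eye(4);T[:3,:3]=R.from_quat(s["tcp_rot"]).as_matrix();T[:3,3]=s["eef_pos"]
    return T@c["hand_eye"]
def tfr(p): # p=x,y,yaw -> timer frame R,t
    return R.from_euler('z',p[2]).as_matrix(), np.array([p[0],p[1],0])
# dial frame in timer: z=(-.5,0,.866), x up slope=(.866,0,.5), y=(0,1,0)
s3=np.sqrt(3)/2
D=np.array([[s3,0,-.5],[0,1,0],[.5,0,s3]])
DC=np.array([-.007,0,.083])
def dialpts(p,pts):
    Rt,t=tfr(p); return (np.atleast_2d(pts)@D.T+DC)@Rt.T+t
E
python3 - <<'E'
from h import *
a=cv2.imread("pics/a_top.png")[170:245,260:340]; b=cv2.imread("pics/a_scene.png")[140:215,210:290]
cv2.imwrite("pics/crop.png",np.hstack([cv2.resize(x,None,fx=5,fy=5,interpolation=cv2.INTER_CUBIC) for x in (a,b)]))
ct,cs=get_calibration("top"),get_calibration("scene")
obs=[(ct,[299.7,208.7],(0,0,0)),(ct,[301,212.6],(0,0,.022)),(cs,[249.7,169.9],(0,0,0)),(cs,[250.9,161.7],(0,0,.022))]
Rz=DC@D
o=np.array([0,0,0]);obs2=[(ct,[297.3,207.6],(o-DC)@D),(cs,[248,190.5],(o-DC)@D)]
f=lambda p:np.concatenate([(w2p(c,dialpts(p,q))[0]-u) for c,u,q in obs+obs2])
for y0 in (0,1.5,3,4.5):
    r=least_squares(f,[.55,-.1,y0]);print(r.x,r.cost,np.round(r.fun,1))
E
```

```text
[ 0.61407642 -0.08332655  0.21692208] 6.3567659229766855 [ 0.4 -0.2  1.   0.   0.3 -1.1  1.6  1.4 -1.2 -1.7  0.3 -1.3]
[ 0.61407639 -0.08332642  0.21693747] 6.356765923885027 [ 0.4 -0.2  1.   0.   0.3 -1.1  1.6  1.4 -1.2 -1.7  0.3 -1.3]
[ 0.61407639 -0.08332645  0.21693412] 6.356765923210888 [ 0.4 -0.2  1.   0.   0.3 -1.1  1.6  1.4 -1.2 -1.7  0.3 -1.3]
[ 0.61407641 -0.08332654  6.50010789] 6.356765922918765 [ 0.4 -0.2  1.   0.   0.3 -1.1  1.6  1.4 -1.2 -1.7  0.3 -1.3]
```

View pics/crop.png

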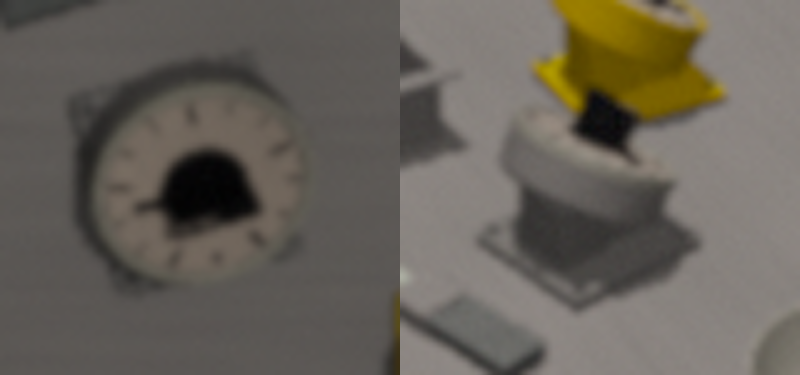

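The crop shows the steel timer (top ≈(299,208)): no yellow, a white dial, and its pointer near 9 o'clock. The other two are clearly yellow. I'll work out a hover pose along the key's axis.

```bash
cat >> h.py <<'E'
P0=np.array([0.6141,-.0833,.217])
def target(p,phi,out):
    """tool pose: tool x along dial angle phi, z into the dial, TCP 'out' m from dial"""
    Rt,t=tfr(p); W=Rt@D
    x=np.array([np.cos(phi),np.sin(phi),0]); z=np.array([0,0,-1.]); y=np.cross(z,x)
    return W@np.c_[x,y,z], dialpts(p,[0,0,out])[0]
def delta(s,Rg,tg):
    R0=R.from_quat(s["tcp_rot"]).as_matrix()
    return np.round(R.from_matrix(R0.T@Rg).as_rotvec(degrees=True),1), np.round(R0.T@(tg-s["eef_pos"]),4)
def show(s=None):
    s=s or get_state(); print("t",round(s["time"],2),"q",np.round(s["qpos"],3),"pos",np.round(s["eef_pos"],4),"F",np.round(s["contact_force"],1),"T",np.round(s["wrist_torque"],2),"open",round(s["opening"],3)); return s
E
python3 - <<'E'
from h import *
s=show()
print(delta(s,*target(P0,np.pi/2,.11)),target(P0,np.pi/2,.11)[1])
E
```

```text
t 0.45 q [ 1.055  0.286  1.577 -0.     1.279 -0.15 ] pos [0.2414 0.6303 0.2312] F [ 0.6  0.2 -0.6] T [ 0.02 -0.02  0.03] open 0.998
(array([-27.5, -14.8,  55.3]), array([-0.5515, -0.5672,  0.0531])) [ 0.55355404 -0.09664866  0.17826279]
```

>>> {"method": "move_arm", "body": {
  "plan": [
    [[0,0,10,-0.04,-0.04,-0.05,0.085],[0,0,15,-0.09,-0.09,-0.05,0.085],[-5,-3,25,-0.14,-0.14,-0.05,0.085],[-10,-5,35,-0.18,-0.19,-0.05,0.085],[-14,-7,40,-0.23,-0.23,-0.04,0.085]]
  ]
}}

```text
time: 1.08
eef_pos: [0.3612, 0.358, 0.2756]
tcp_rot: [0.506, 0.852, 0.109, 0.082]
contact_force: [0.2, -0.7, 0.8]
opening: 0.995
```

Run:
```python
from h import *
s=show()
print(delta(s,*target(P0,np.pi/2,.12)))
```

```text
t 1.07 q [ 0.611 -0.267  2.07  -0.067  1.072  0.136] pos [0.3612 0.358  0.2756] F [ 0.2 -0.7  0.8] T [-0.05  0.14 -0.04] open 0.995
(array([-14.1,  -4.6,  15.4]), array([-0.4872, -0.0774,  0.0855]))
```

>>> {"method": "move_arm", "body": {
  "plan": [
    [[-5,-2,5,-0.06,-0.01,0.01,0.085],[-9,-3,10,-0.12,-0.02,0.02,0.085],[-14,-4,15,-0.18,-0.03,0.03,0.085],[-14,-4,15,-0.24,-0.04,0.04,0.085],[-14,-4,15,-0.3,-0.05,0.05,0.085]]
  ]
}}

```text
time: 1.7
eef_pos: [0.4742, 0.0742, 0.2235]
tcp_rot: [0.602, 0.756, 0.204, 0.159]
contact_force: [0.6, 1.0, 0.4]
opening: 0.997
```

Run:
```python
from h import *
s=show()
print(delta(s,*target(P0,np.pi/2,.12)))
```

```text
t 1.7 q [-0.161 -0.459  2.347  0.279  0.785 -0.538] pos [0.4742 0.0742 0.2235] F [0.6 1.  0.4] T [ 0.01  0.22 -0.01] open 0.997
(array([-0. , -0.6,  0.3]), array([-0.1845,  0.0116,  0.0476]))
```

>>> {"method": "move_arm", "body": {
  "plan": [
    [[0,-0.6,0.3,-0.06,0.004,0.015,0.085],[0,-0.6,0.3,-0.12,0.008,0.03,0.085],[0,-0.6,0.3,-0.17,0.011,0.045,0.085],[0,-0.6,0.3,-0.1845,0.0116,0.0476,0.085],[0,-0.6,0.3,-0.1845,0.0116,0.0476,0.085]]
  ]
}}

```text
time: 2.33
eef_pos: [0.5486, -0.0981, 0.1867]
tcp_rot: [0.605, 0.753, 0.202, 0.162]
contact_force: [0.1, -0.1, -0.1]
opening: 0.994
```

Run:
```python
from h import *
s=show()
print(delta(s,*target(P0,np.pi/2,.12)))
im=read_camera("wrist"); cv2.imwrite("pics/b_wrist.png",im[:,:,::-1])
np.savez("b.npz",q=s["tcp_rot"],p=s["eef_pos"])
for q in ["timer","dial_center","key_grip"]:
        print(q,[(np.round(d["centre"],1),round(d["p"],2)) for d in pinpoint("wrist",q)])
```

```text
t 2.33 q [-0.513 -0.156  2.192  0.501  0.766 -1.036] pos [ 0.5486 -0.0981  0.1867] F [ 0.1 -0.1 -0.1] T [-0.06  0.26  0.01] open 0.994
(array([-0.1, -0. , -0. ]), array([ 0.0004,  0.0002, -0.0001]))
timer [(array([378. ,  37.2]), 0.94), (array([233.9, 171.6]), 0.56)]
dial_center [(array([261. , 185.3]), 0.84), (array([ 96.8, 366.7]), 0.82), (array([432.3,  14.9]), 0.68)]
key_grip [(array([443.2,   5. ]), 0.67), (array([261.9, 195.5]), 0.63)]
```

View pics/b_wrist.png

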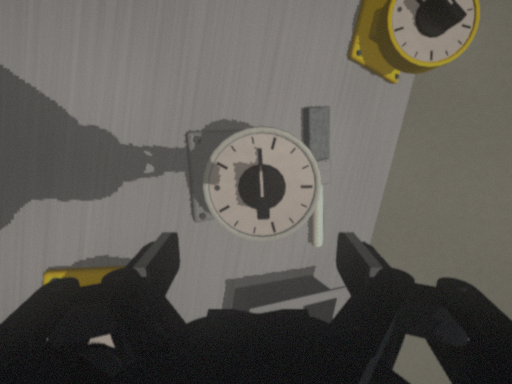

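The wrist view shows the steel timer with its dial centre at about (262,187). The pointer's flat finger points up the image from the hub at about (260,150). I'll fit the pose by the dial marks.

```bash
cat >> h.py <<'E'
def marks():
    out=[]
    for m in range(0,61,5):
        k=np.radians(5*m); phi=2.618-k; r=.0485
        out.append([r*np.cos(phi),r*np.sin(phi),0])
    return np.array(out)
def fitmarks(im,c,T,p,n=3,dz=0):
    g=255-cv2.cvtColor(im,cv2.COLOR_RGB2GRAY).astype(float)
    for it in range(n):
        M=marks(); uv=w2p(c,dialpts(p,M),T); obs=[];ok=[]
        for i,(u,v) in enumerate(uv):
            w=5
            x0,y0=int(round(u))-w,int(round(v))-w
            if x0<0 or y0<0 or x0+2*w+1>512 or y0+2*w+1>384: continue
            a=g[y0:y0+2*w+1,x0:x0+2*w+1]; b=np.median(a); a=np.clip(a-b-25,0,None)
            yy,xx=np.mgrid[y0:y0+2*w+1,x0:x0+2*w+1]
            a=a*(np.hypot(xx-u,yy-v)<=w+.5)
            if a.sum()<40: continue
            obs.append([(a*xx).sum()/a.sum(),(a*yy).sum()/a.sum()]);ok.append(i)
        obs=np.array(obs); 
        f=lambda q:(w2p(c,dialpts(q,M[ok]),T)-obs).ravel()
        r=least_squares(f,p,loss="soft_l1"); p=r.x
    return p,np.round(r.fun.reshape(-1,2),1),ok
E
python3 - <<'E'
from h import *
d=np.load("b.npz"); c=get_calibration("wrist"); T=wristT(dict(tcp_rot=d["q"],eef_pos=d["p"]),c)
im=cv2.imread("pics/b_wrist.png")[:,:,::-1].copy()
p,res,ok=fitmarks(im,c,T,P0,5); print(p,ok,res.tolist())
big=cv2.resize(im[110:260,180:350,::-1],None,fx=4,fy=4,interpolation=cv2.INTER_CUBIC)
for P,col in ((P0,(0,0,255)),(p,(0,255,0))):
  for u in w2p(c,dialpts(P,np.r_[marks(),[[0,0,0]],[[0,0,.034]]]),T): cv2.circle(big,tuple(int(x) for x in (u-[180,110]+.5)*4),3,col,-1)
cv2.imwrite("pics/fit.png",big)
E
```

```text
[ 0.61865526 -0.08314629  0.23222955] [0, 1, 2, 3, 4, 5, 6, 7, 8, 9, 10, 11, 12] [[-1.1, -0.5], [0.2, 0.4], [0.1, 0.1], [0.4, -1.1], [0.0, 0.2], [0.1, 0.1], [1.3, 0.1], [-0.1, -0.0], [-0.5, -0.6], [0.6, 1.5], [0.1, -0.6], [0.2, 0.0], [-1.2, 1.0]]
```

View pics/fit.png

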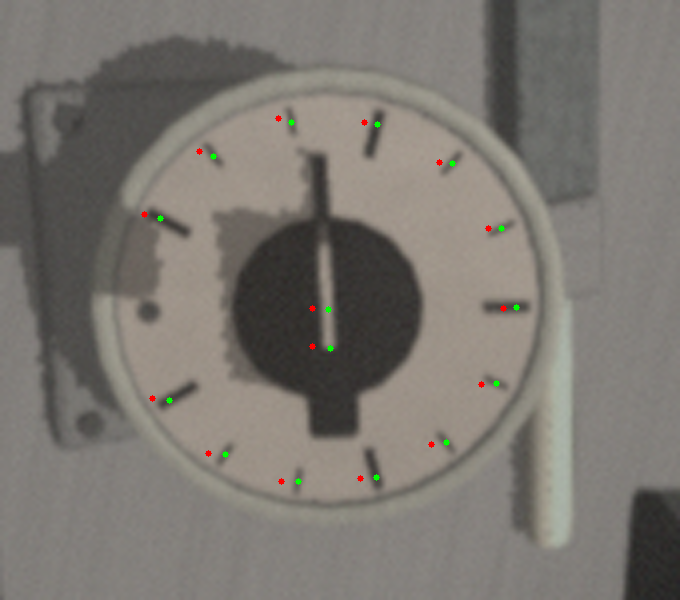

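The green fit sits on all the marks. Next: the pointer angle from the white line and the finger.

```bash
cat >> h.py <<'E'
P1=np.array([0.61866,-.08315,.2322])
def ondial(c,T,p,uv,h):
    A=np.array([[0,0,h],[.04,0,h],[0,.04,h],[-.04,-.04,h]]); q=w2p(c,dialpts(p,A),T).astype(np.float32)
    H=cv2.getPerspectiveTransform(q,A[:,:2].astype(np.float32)); return cv2.perspectiveTransform(np.float32([uv]),H)[0]
E
python3 - <<'E'
from h import *
d=np.load("b.npz"); c=get_calibration("wrist"); T=wristT(dict(tcp_rot=d["q"],eef_pos=d["p"]),c)
f=lambda x,y:(x/4+180-.5,y/4+110-.5)
a=ondial(c,T,P1,[f(330,348),f(323,238)],.034);print(a*1000,np.degrees(np.arctan2(*(a[1]-a[0])[::-1])))
for h in (.007,.012):
  b=ondial(c,T,P1,[f(319,158)],h);print(b*1000,np.degrees(np.arctan2(b[0][1],b[0][0])))
s=show()
for phi in(92,90,88): print(delta(s,*target(P1,np.radians(phi),.05)),delta(s,*target(P1,np.radians(phi),.011)))
E
```

```text
[[-0.02796107  0.10305815]
 [-1.3232975  25.420036  ]] 92.92897
[[-1.8807294 39.74874  ]] 92.708954
[[-1.8999453 40.338737 ]] 92.696625
t 2.52 q [-0.51  -0.159  2.194  0.502  0.766 -1.036] pos [ 0.5484 -0.0962  0.1873] F [ 0.3  0.2 -1. ] T [-0.01  0.26  0.01] open 0.992
(array([ 0. ,  0.4, -2.6]), array([-0.003 ,  0.0036,  0.0726])) (array([ 0. ,  0.4, -2.6]), array([-0.0027,  0.0036,  0.1116]))
(array([ 0. ,  0.4, -0.6]), array([-0.003 ,  0.0036,  0.0726])) (array([ 0. ,  0.4, -0.6]), array([-0.0027,  0.0036,  0.1116]))
(array([0. , 0.4, 1.4]), array([-0.003 ,  0.0036,  0.0726])) (array([0. , 0.4, 1.4]), array([-0.0027,  0.0036,  0.1116]))
```

Pointer angle is 92.8° (≈11.4 min), so about 243° are left to wind. Descending to a grip 12 mm out.

>>> {"method": "move_arm", "body": {
  "plan": [
    [[0,0.4,-3.4,-0.003,0.0036,0.04,0.06],[0,0.4,-3.4,-0.003,0.0036,0.07,0.06],[0,0.4,-3.4,-0.0028,0.0036,0.09,0.06],[0,0.4,-3.4,-0.0027,0.0036,0.105,0.06],[0,0.4,-3.4,-0.0027,0.0036,0.1105,0.06]]
  ],
  "force": 90
}}

```text
time: 3.15
eef_pos: [0.606, -0.0852, 0.093]
tcp_rot: [0.58, 0.772, 0.199, 0.165]
contact_force: [-0.2, 0.1, 0.8]
opening: 0.701
```

Run:
```python
from h import *
s=show()
print(delta(s,*target(P1,np.radians(92.8),.012)))
im=read_camera("wrist"); cv2.imwrite("pics/c_wrist.png",im[:,:,::-1])
```

```text
t 3.15 q [-0.435  0.117  2.123  0.618  0.565 -1.19 ] pos [ 0.606  -0.0852  0.093 ] F [-0.2  0.1  0.8] T [-0.05  0.22  0.01] open 0.701
(array([-0. , -0.1,  0. ]), array([-0.001 , -0.0001, -0.0004]))
```

View pics/c_wrist.png

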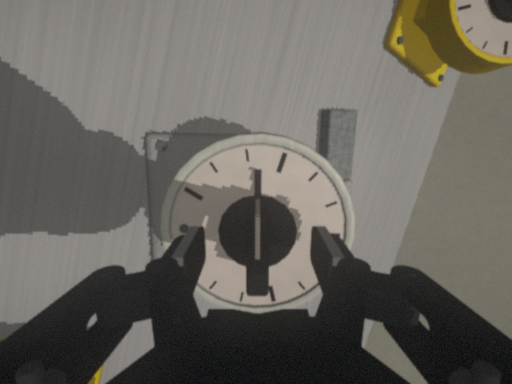

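The fingers straddle the wing evenly: pads at columns ~190 and ~325, wing at 257. Closing.

>>> {"method": "move_arm", "body": {
  "plan": [
    [[0,0,0,0,0,0,0.0],[0,0,0,0,0,0,0.0],[0,0,0,0,0,0,0.0],[0,0,0,0,0,0,0.0],[0,0,0,0,0,0,0.0]]
  ],
  "force": 90
}}

```text
time: 3.82
eef_pos: [0.6057, -0.0858, 0.0937]
tcp_rot: [0.58, 0.772, 0.199, 0.165]
contact_force: [-5.5, -2.4, 4.8]
opening: 0.124
```

Run:
```python
from h import *
s=show()
print(delta(s,*target(P1,np.radians(92.8),.012)))
```

```text
t 3.83 q [-0.436  0.115  2.124  0.617  0.567 -1.19 ] pos [ 0.6057 -0.0858  0.0937] F [-5.5 -2.4  4.8] T [-0.11  0.68  0.06] open 0.124
(array([-0. , -0.1,  0.1]), array([-0.0004,  0.    ,  0.0004]))
```

>>> {"method": "move_arm", "body": {
  "plan": [
    [[0,0,8,0,0,0,0.0],[0,0,18,0,0,0,0.0],[0,0,28,0,0,0,0.0],[0,0,38,0,0,0,0.0],[0,0,48,0,0,0,0.0]]
  ]
}}

```text
time: 4.45
eef_pos: [0.6061, -0.086, 0.094]
tcp_rot: [0.845, 0.467, 0.249, 0.07]
contact_force: [4.4, 1.3, -3.6]
opening: 0.118
```

Run:
```python
from h import *
s=show()
print(delta(s,*target(P1,np.radians(92.8-48),.012)))
im=read_camera("wrist"); cv2.imwrite("pics/d_wrist.png",im[:,:,::-1])
```

```text
t 4.45 q [-0.436  0.115  2.123  0.617  0.565 -0.347] pos [ 0.6061 -0.086   0.094 ] F [ 4.4  1.3 -3.6] T [-0.14 -0.15  0.15] open 0.118
(array([ 0. , -0. , -0.2]), array([-0.0004, -0.0002,  0.0005]))
```

View pics/d_wrist.png

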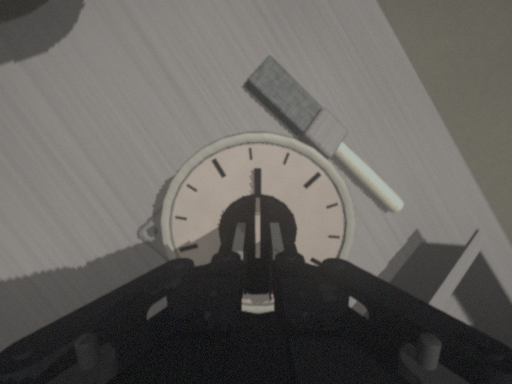

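The key turned with the gripper. Its pointer now sits well past the 15 long mark, at about 21 min. Keep winding.

>>> {"method": "move_arm", "body": {
  "plan": [
    [[0,0,10,0,0,0,0.0],[0,0,20,0,0,0,0.0],[0,0,30,0,0,0,0.0],[0,0,40,0,0,0,0.0],[0,0,50,0,0,0,0.0]]
  ]
}}

```text
time: 5.12
eef_pos: [0.6064, -0.0865, 0.0941]
tcp_rot: [0.964, 0.063, 0.256, -0.042]
contact_force: [4.1, -1.1, -4.1]
opening: 0.118
```

>>> {"method": "move_arm", "body": {
  "plan": [
    [[0,0,10,0,0,0,0.0],[0,0,20,0,0,0,0.0],[0,0,30,0,0,0,0.0],[0,0,40,0,0,0,0.0],[0,0,50,0,0,0,0.0]]
  ]
}}

```text
time: 5.75
eef_pos: [0.6062, -0.087, 0.0939]
tcp_rot: [0.9, -0.351, 0.214, -0.146]
contact_force: [1.3, -0.6, -2.8]
opening: 0.114
```

Run:
```python
from h import *
s=show()
print(delta(s,*target(P1,np.radians(92.8-148),.012)))
```

```text
t 5.75 q [-0.437  0.115  2.123  0.616  0.563  1.407] pos [ 0.6062 -0.087   0.0939] F [ 1.3 -0.6 -2.8] T [-0.37  0.22  0.02] open 0.114
(array([ 0.1, -0.2, -0.7]), array([-0.0009, -0.0003,  0.0005]))
```

Wound to about 41 min. Now release, swing back half a turn, and take a new grip.

>>> {"method": "move_arm", "body": {
  "plan": [
    [[0,0,0,0,0,0,0.065],[0,0,0,0,0,0,0.065],[0,0,0,0,0,-0.008,0.065],[0,0,-10,0,0,-0.012,0.065],[0,0,-20,0,0,-0.012,0.065]]
  ]
}}

```text
time: 6.38
eef_pos: [0.6005, -0.0886, 0.1055]
tcp_rot: [0.948, -0.186, 0.237, -0.106]
contact_force: [0.1, -0.6, -0.2]
opening: 0.762
```

>>> {"method": "move_arm", "body": {
  "plan": [
    [[0,0,-10,0,0,0,0.065],[0,0,-20,0,0,0,0.065],[0,0,-30,0,0,0,0.065],[0,0,-40,0,0,0,0.065],[0,0,-50,0,0,0,0.065]]
  ]
}}

```text
time: 7.0
eef_pos: [0.6006, -0.0888, 0.1064]
tcp_rot: [0.937, 0.235, 0.26, 0.006]
contact_force: [0.2, 0.6, 0.3]
opening: 0.762
```

>>> {"method": "move_arm", "body": {
  "plan": [
    [[0,0,-10,0,0,0,0.065],[0,0,-20,0,0,0,0.065],[0,0,-30,0,0,0,0.065],[0,0,-40,0,0,0,0.065],[0,0,-50,0,0,0,0.065]]
  ]
}}

```text
time: 7.62
eef_pos: [0.6007, -0.0889, 0.1072]
tcp_rot: [0.747, 0.612, 0.233, 0.116]
contact_force: [-0.3, 0.3, 0.2]
opening: 0.76
```

>>> {"method": "move_arm", "body": {
  "plan": [
    [[0,0,-10,0,0,0,0.065],[0,0,-20,0,0,0,0.065],[0,0,-30,0,0,0,0.065],[0,0,-40,0,0,0,0.065],[0,0,-50,0,0,0,0.065]]
  ]
}}

```text
time: 8.25
eef_pos: [0.6007, -0.089, 0.108]
tcp_rot: [0.415, 0.871, 0.161, 0.205]
contact_force: [-0.2, 0.2, -0.1]
opening: 0.757
```

Run:
```python
from h import *
s=show()
print(delta(s,*target(P1,np.radians(180-55.9),.012)))
im=read_camera("wrist"); cv2.imwrite("pics/e_wrist.png",im[:,:,::-1])
```

```text
t 8.25 q [-0.446  0.079  2.132  0.599  0.586 -1.574] pos [ 0.6007 -0.089   0.108 ] F [-0.2  0.2 -0.1] T [-0.08  0.27  0.01] open 0.757
(array([ 0.1,  0.4, -8.3]), array([ 0.0025, -0.0014,  0.0155]))
```

View pics/e_wrist.png

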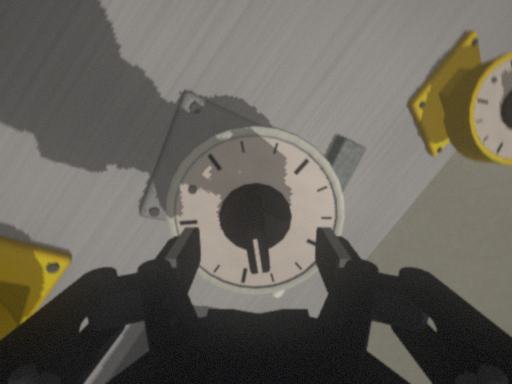

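The key stayed put with its pointer facing down the image (white line (254,240)→(262,270)). I'll measure its angle before regripping.

Run:
```python
from h import *
im=cv2.imread("pics/e_wrist.png")
cv2.imwrite("pics/e_crop.png",cv2.resize(im[180:300,180:340],None,fx=5,fy=5,interpolation=cv2.INTER_CUBIC))
```

```text
(no output)
```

View pics/e_crop.png

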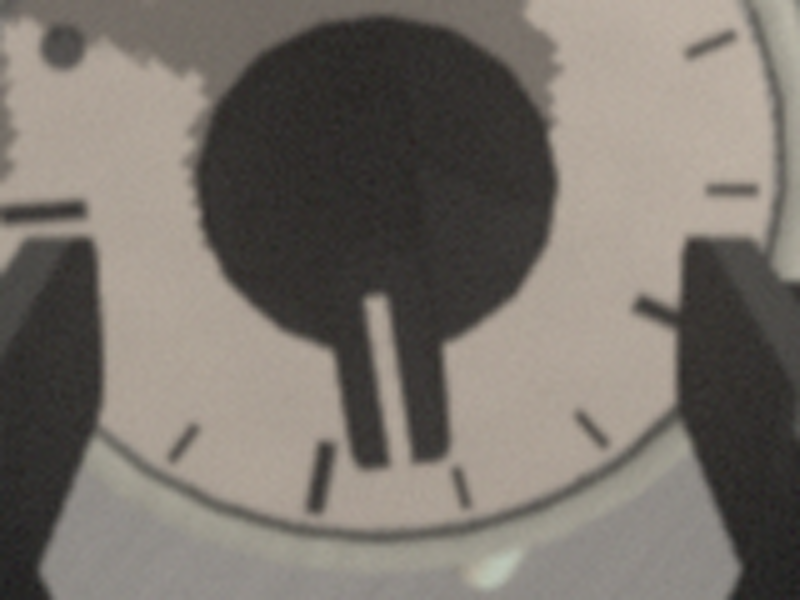

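Run:
```python
from h import *
s=get_state(); c=get_calibration("wrist"); T=wristT(s,c)
im=cv2.imread("pics/e_wrist.png")[:,:,::-1].copy()
p,res,ok=fitmarks(im,c,T,P1,4); print(p,ok)
f=lambda x,y:(x/5+180-.5,y/5+180-.5)
for P in (P1,p):
  a=ondial(c,T,P,[f(376,296),f(400,460)],.034);print(a*1000,np.degrees(np.arctan2(*(a[1]-a[0])[::-1])))
print(delta(s,*target(P1,np.radians(180-55.9),.0125)))
```

```text
[ 0.618615   -0.08322142  0.24482509] [0, 1, 2, 3, 4, 5, 7, 8, 9, 10, 12]
[[ -0.15391627   0.27177873]
 [ 11.406844   -17.236517  ]] -56.563145
[[ -0.10309948   0.64976823]
 [ 11.29426    -17.043768  ]] -57.212234
(array([ 0.1,  0.4, -8.1]), array([ 0.0025, -0.0014,  0.015 ]))
```

>>> {"method": "move_arm", "body": {
  "plan": [
    [[0,0.4,-7.6,0.0025,-0.0014,0.005,0.065],[0,0.4,-7.6,0.0025,-0.0014,0.015,0.065],[0,0.4,-7.6,0.0025,-0.0014,0.015,0.0],[0,0.4,-7.6,0.0025,-0.0014,0.015,0.0],[0,0.4,-7.6,0.0025,-0.0014,0.015,0.0]]
  ],
  "force": 90
}}

```text
time: 8.93
eef_pos: [0.6057, -0.0865, 0.094]
tcp_rot: [0.355, 0.898, 0.148, 0.213]
contact_force: [-15.0, -5.6, 12.3]
opening: 0.127
```

>>> {"method": "move_arm", "body": {
  "plan": [
    [[0,0,0,0,0,0,0.0],[0,0,8,0,0,0,0.0],[0,0,18,0,0,0,0.0],[0,0,28,0,0,0,0.0],[0,0,38,0,0,0,0.0]]
  ]
}}

```text
time: 9.55
eef_pos: [0.6056, -0.0865, 0.0942]
tcp_rot: [0.63, 0.733, 0.21, 0.152]
contact_force: [-1.4, -0.3, 1.6]
opening: 0.118
```

Run:
```python
from h import *
s=show()
print(delta(s,*target(P1,np.radians(30),.012)))
```

```text
t 9.55 q [-0.438  0.114  2.124  0.617  0.567 -1.06 ] pos [ 0.6056 -0.0865  0.0942] F [-1.4 -0.3  1.6] T [-0.25  0.38  0.17] open 0.118
(array([ 0. , -0. , 55.3]), array([0.0003, 0.    , 0.0009]))
```

>>> {"method": "move_arm", "body": {
  "plan": [
    [[0,0,10,0,0,0,0.0],[0,0,20,0,0,0,0.0],[0,0,30,0,0,0,0.0],[0,0,40,0,0,0,0.0],[0,0,50,0,0,0,0.0]]
  ]
}}

```text
time: 10.18
eef_pos: [0.6056, -0.0866, 0.0942]
tcp_rot: [0.881, 0.396, 0.254, 0.049]
contact_force: [0.8, -0.9, -0.9]
opening: 0.116
```

Run:
```python
from h import *
s=show()
R0=R.from_quat(s["tcp_rot"]).as_matrix(); print(R0.T@s["wrist_torque"])
print(delta(s,*target(P1,np.radians(30),.012)))
```

```text
t 10.18 q [-0.438  0.114  2.124  0.617  0.566 -0.182] pos [ 0.6056 -0.0866  0.0942] F [ 0.8 -0.9 -0.9] T [-0.21  0.22  0.14] open 0.116
[ 0.09978074 -0.25605768 -0.20073104]
(array([0. , 0. , 5.1]), array([ 0.0003, -0.0002,  0.001 ]))
```

>>> {"method": "move_arm", "body": {
  "plan": [
    [[0,0,2,0,0,0,0.0],[0,0,4,0,0,0,0.0],[0,0,5,0,0,0,0.0],[0,0,6,0,0,0,0.0],[0,0,7,0,0,0,0.0]]
  ]
}}

```text
time: 10.8
eef_pos: [0.6055, -0.0866, 0.0942]
tcp_rot: [0.903, 0.343, 0.256, 0.034]
contact_force: [0.4, 0.4, -1.3]
opening: 0.119
```

Run:
```python
from h import *
s=show()
R0=R.from_quat(s["tcp_rot"]).as_matrix(); print(R0.T@s["wrist_torque"],s["joint_efforts"].round(2))
print(delta(s,*target(P1,np.radians(30),.012)))
```

```text
t 10.8 q [-0.437  0.114  2.124  0.615  0.566 -0.061] pos [ 0.6055 -0.0866  0.0942] F [ 0.4  0.4 -1.3] T [-0.65  0.02  1.05] open 0.119
[ 0.06734051 -0.1564843  -1.22167641] [ -1.37 -29.13 -24.27   1.54  -0.44   1.17]
(array([ 0. ,  0.1, -1.7]), array([ 0.0003, -0.0002,  0.001 ]))
```

Torque about the key jumped from 0.20 to 1.22 N m at ≈60 min, which means the stop. I'll hold a small extra push to confirm it doesn't advance.

>>> {"method": "move_arm", "body": {
  "plan": [
    [[0,0,1,0,0,0,0.0],[0,0,1,0,0,0,0.0],[0,0,1,0,0,0,0.0],[0,0,1,0,0,0,0.0],[0,0,1,0,0,0,0.0]]
  ]
}}

```text
time: 11.42
eef_pos: [0.6055, -0.0866, 0.0942]
tcp_rot: [0.906, 0.336, 0.256, 0.032]
contact_force: [0.3, -0.5, 0.1]
opening: 0.118
```

Run:
```python
from h import *
s=show()
R0=R.from_quat(s["tcp_rot"]).as_matrix(); print(R0.T@s["wrist_torque"])
print(delta(s,*target(P1,np.radians(30),.012)))
im=read_camera("wrist"); cv2.imwrite("pics/f_wrist.png",im[:,:,::-1])
im=read_camera("top"); cv2.imwrite("pics/f_top.png",im[:,:,::-1])
```

```text
t 11.43 q [-0.437  0.114  2.124  0.614  0.566 -0.044] pos [ 0.6055 -0.0866  0.0942] F [ 0.3 -0.5  0.1] T [-0.87  0.05  1.43] open 0.118
[ 0.10319185 -0.2222997  -1.65815136]
(array([ 0. ,  0.1, -2.6]), array([ 0.0003, -0.0003,  0.001 ]))
```

View pics/f_wrist.png

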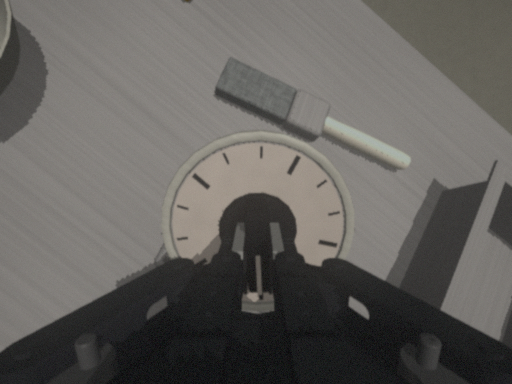

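The stop is confirmed: torque is up to 1.66 N m with no real advance. Turning back.

>>> {"method": "move_arm", "body": {
  "plan": [
    [[0,0,-10,0,0,0,0.0],[0,0,-20,0,0,0,0.0],[0,0,-30,0,0,0,0.0],[0,0,-40,0,0,0,0.0],[0,0,-50,0,0,0,0.0]]
  ]
}}

```text
time: 12.15
eef_pos: [0.6056, -0.0866, 0.0942]
tcp_rot: [0.681, 0.685, 0.221, 0.137]
contact_force: [-0.8, 0.1, 0.2]
opening: 0.117
```

>>> {"method": "move_arm", "body": {
  "plan": [
    [[0,0,-10,0,0,0,0.0],[0,0,-20,0,0,0,0.0],[0,0,-30,0,0,0,0.0],[0,0,-40,0,0,0,0.0],[0,0,-50,0,0,0,0.0]]
  ]
}}

```text
time: 12.78
eef_pos: [0.6055, -0.0865, 0.0941]
tcp_rot: [0.331, 0.907, 0.144, 0.217]
contact_force: [-0.6, -0.8, 0.5]
opening: 0.121
```

Run:
```python
from h import *
s=show()
print(delta(s,*target(P1,np.radians(180),.012)))
```

```text
t 12.78 q [-0.439  0.114  2.125  0.625  0.567 -1.788] pos [ 0.6055 -0.0865  0.0941] F [-0.6 -0.8  0.5] T [-0.07  0.39 -0.03] open 0.121
(array([  0.2,   0.1, -53.4]), array([0.0001, 0.0002, 0.0009]))
```

>>> {"method": "move_arm", "body": {
  "plan": [
    [[0,0,-10,0,0,0,0.0],[0,0,-20,0,0,0,0.0],[0,0,-30,0,0,0,0.0],[0,0,-40,0,0,0,0.0],[0,0,-50,0,0,0,0.0]]
  ]
}}

```text
time: 13.4
eef_pos: [0.6055, -0.0865, 0.0941]
tcp_rot: [-0.081, 0.962, 0.04, 0.258]
contact_force: [-0.9, -0.6, 0.5]
opening: 0.117
```

Run:
```python
from h import *
s=show()
print(delta(s,*target(P1,np.radians(180),.012)))
im=read_camera("wrist"); cv2.imwrite("pics/g_wrist.png",im[:,:,::-1])
cv2.imwrite("pics/g_crop.png",cv2.resize(im[120:320,160:360,::-1],None,fx=3,fy=3,interpolation=cv2.INTER_CUBIC))
```

```text
t 13.4 q [-0.44   0.114  2.126  0.63   0.568 -2.659] pos [ 0.6055 -0.0865  0.0941] F [-0.9 -0.6  0.5] T [-0.12  0.54 -0.06] open 0.117
(array([ 0.2,  0.3, -3.8]), array([-0.0001,  0.0003,  0.0009]))
```

View pics/g_crop.png

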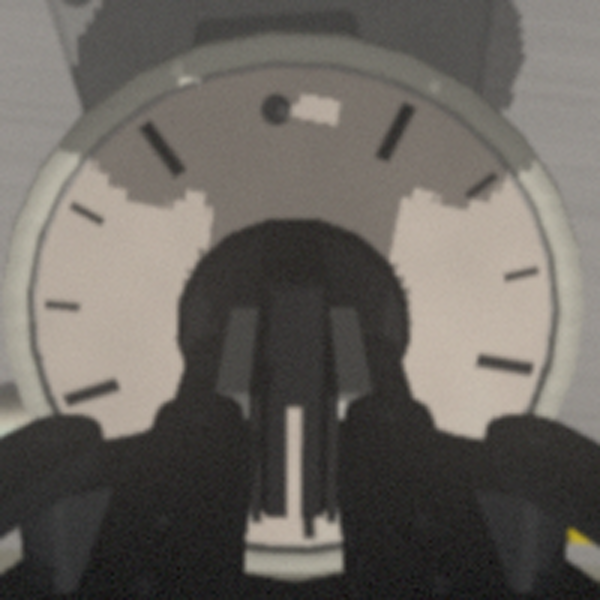

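The white line at columns ~294 is a few degrees short of the 30 mark (seen near (310,525)). Measuring.

Run:
```python
from h import *
s=get_state(); c=get_calibration("wrist"); T=wristT(s,c)
im=cv2.imread("pics/g_wrist.png")[:,:,::-1].copy()
p,res,ok=fitmarks(im,c,T,P1,4); print(p,ok,np.abs(res).max())
f=lambda x,y:(x/3+160-.33,y/3+120-.33)
for P in (P1,p):
  a=ondial(c,T,P,[f(294,408),f(293.5,518)],.034);print(a*1000,np.degrees(np.arctan2(*(a[1]-a[0])[::-1])))
  a=ondial(c,T,P,[f(276,110),f(309,525)],.0);print("screw,30mark",a*1000)
```

```text
[ 0.61848766 -0.08305422  0.24832197] [0, 1, 2, 3, 6, 9, 10, 11, 12] 2.1
[[-0.18285532  0.03958786]
 [21.41054    -1.3658502 ]] -3.7239277
screw,30mark [[-45.928154   -0.5328308]
 [ 48.643177    0.6237459]]
[[-0.09658379  0.29721656]
 [21.471174   -1.4092212 ]] -4.5238094
screw,30mark [[-45.815987     0.0887204 ]
 [ 48.7161      -0.07497326]]
```

>>> {"method": "move_arm", "body": {
  "plan": [
    [[0,0,-2,0,0,0,0.0],[0,0,-4.4,0,0,0,0.0],[0,0,-4.4,0,0,0,0.0],[0,0,-4.4,0,0,0,0.0],[0,0,-4.4,0,0,0,0.0]]
  ]
}}

```text
time: 14.08
eef_pos: [0.6055, -0.0865, 0.0942]
tcp_rot: [-0.119, 0.958, 0.03, 0.26]
contact_force: [-0.3, -0.5, 0.9]
opening: 0.117
```

Run:
```python
from h import *
s=show()
print(delta(s,*target(P1,np.radians(180),.012)))
```

```text
t 14.07 q [-0.44   0.114  2.126  0.63   0.568 -2.739] pos [ 0.6055 -0.0865  0.0942] F [-0.3 -0.5  0.9] T [-0.09  0.45 -0.07] open 0.117
(array([0.2, 0.3, 0.8]), array([-0.0001,  0.0003,  0.001 ]))
```

>>> {"method": "move_arm", "body": {
  "plan": [
    [[0,0,0,0,0,0,0.065],[0,0,0,0,0,0,0.065],[0,0,0,0,0,0,0.07],[0,0,0,0,0,-0.02,0.08],[0,0,0,0,0,-0.04,0.08]]
  ]
}}

```text
time: 14.7
eef_pos: [0.5856, -0.0912, 0.1289]
tcp_rot: [-0.119, 0.958, 0.03, 0.259]
contact_force: [-0.3, 0.5, 0.3]
opening: 0.933
```

Run:
```python
from h import *
s=show()
im=read_camera("wrist"); cv2.imwrite("pics/i_wrist.png",im[:,:,::-1])
cv2.imwrite("pics/i_crop.png",cv2.resize(im[120:320,160:360,::-1],None,fx=3,fy=3,interpolation=cv2.INTER_CUBIC))
```

```text
t 14.7 q [-0.468  0.015  2.153  0.581  0.639 -2.698] pos [ 0.5856 -0.0912  0.1289] F [-0.3  0.5  0.3] T [-0.06  0.24  0.02] open 0.933
```

View pics/i_crop.png

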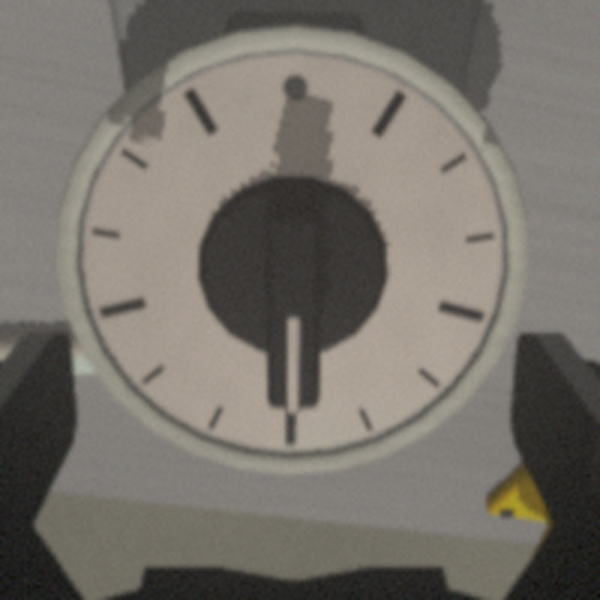

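The pointer and white line (col 293) lead straight onto the long top mark at (291,430). I'll back off, verify numerically, and check the bystanders.

>>> {"method": "move_arm", "body": {
  "plan": [
    [[0,0,0,0,0,-0.04,0.085],[0,0,0,0,0,-0.08,0.085],[0,0,0,0,0,-0.1,0.085],[0,0,0,0,0,-0.1,0.085],[0,0,0,0,0,-0.1,0.085]]
  ]
}}

```text
time: 15.38
eef_pos: [0.5369, -0.1034, 0.2166]
tcp_rot: [-0.119, 0.958, 0.03, 0.26]
contact_force: [0.2, 0.0, -0.6]
opening: 1.0
```

Run:
```python
from h import *
s=show(); c=get_calibration("wrist"); T=wristT(s,c)
im=read_camera("wrist"); cv2.imwrite("pics/j_wrist.png",im[:,:,::-1])
p,res,ok=fitmarks(im,c,T,P1,4); print(p,ok,np.abs(res).max())
uv=w2p(c,dialpts(p,[[0,0,0]]),T)[0]; u,v=uv.astype(int); print(u,v)
x0,y0=max(u-60,0),max(v-60,0)
crop=cv2.resize(im[y0:y0+120,x0:x0+120,::-1],None,fx=5,fy=5,interpolation=cv2.INTER_CUBIC)
cv2.imwrite("pics/j_crop.png",crop); print(x0,y0)
t=read_camera("top"); cv2.imwrite("pics/j_top.png",t[:,:,::-1])
```

```text
t 15.38 q [-0.545 -0.22   2.189  0.498  0.843 -2.635] pos [ 0.5369 -0.1034  0.2166] F [ 0.2  0.  -0.6] T [-0.04  0.24  0.02] open 1.0
[ 0.61935272 -0.08289343  0.23067165] [0, 1, 2, 3, 4, 5, 6, 7, 8, 9, 10, 11, 12] 2.4
257 178
197 118
```

View pics/j_crop.png

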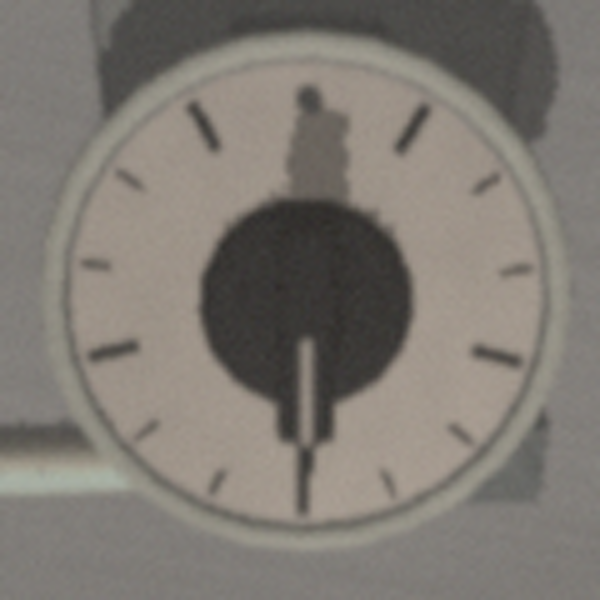

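View pics/j_top.png

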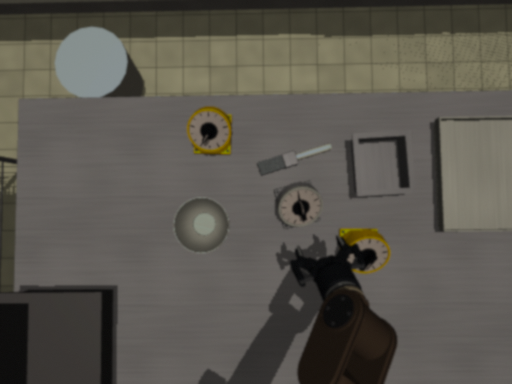

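The pointer is at the top mark and the bystanders are unmoved in the top view (bowl (202,225), brush (290,160), pan (380,165)). One numeric check of the residual angle.

Run:
```python
from h import *
c=get_calibration("wrist"); s=get_state();T=wristT(s,c)
p=np.array([ 0.61935272,-0.08289343,0.23067165])
def go(T,p,k,ox,oy,line,tip,mk):
  f=lambda x,y:(x/k+ox-.5+.5/k,y/k+oy-.5+.5/k)
  a=ondial(c,T,p,[f(*q) for q in line],.034); m=ondial(c,T,p,[f(*q) for q in mk],0); t=ondial(c,T,p,[f(*tip)],.009)
  an=lambda d:np.degrees(np.arctan2(d[1],d[0]))
  print("line",an(a[1]-a[0]),"axis screw->mark",an(m[1]-m[0]),"tip",t*1000,an(t[0]), a*1000,m*1000)
def linefit(im,cols,r0,r1):
  g=cv2.cvtColor(im,cv2.COLOR_BGR2GRAY).astype(float); out=[]
  for r in range(r0,r1):
    w=np.clip(g[r,cols[0]:cols[1]]-g[r,cols[0]:cols[1]].min()-30,0,None); out.append((r,(w*np.arange(*cols)).sum()/w.sum()))
  return np.array(out)
go(T,p,5,197,118,[(306,340),(307,445)],(308,465),[(309,98),(303,490)])
im=cv2.imread("pics/j_wrist.png"); o=linefit(im,(254,263),187,206); print(np.polyfit(o[:,0],o[:,1],1),o[[0,9,-1]])
P=np.polyfit(o[:,0],o[:,1],1); a=ondial(c,T,p,[(np.polyval(P,187),187),(np.polyval(P,205),205)],.034); d=a[1]-a[0]; print("fit line",np.degrees(np.arctan2(d[1],d[0])),a*1000)
```

```text
line 1.371319 axis screw->mark -0.0145078115 tip [[34.86277    1.3225111]] 2.17246 [[-1.2680801   0.19600865]
 [21.381657    0.73821175]] [[-47.35008      0.3605188 ]
 [ 44.4576       0.33727226]]
[-2.55579922e-04  2.57907372e+02] [[187.         257.84536082]
 [196.         257.82828283]
 [205.         257.79245283]]
fit line 0.83222 [[ 0.2098987   0.27872956]
 [19.621532    0.560703  ]]
```

Run:
```python
from h import *
show(); print(ticket.sign_off())
```

```text
t 15.47 q [-0.545 -0.219  2.189  0.497  0.843 -2.635] pos [ 0.5367 -0.1032  0.2161] F [0.1 0.  0.1] T [-0.07  0.25  0.02] open 0.994
the job is handed in; nothing more can be done
None
```

I wound the steel timer clockwise in two grips, from about 11.4 minutes to its stop at 60. There the torque on the key rose from 0.20 to 1.66 N m with almost no further turn. I then turned the key back to 30 minutes, let go and backed off, handing the job in at 15.5 s.

- **Pointer:** it sits on the long top mark. Four angle readings came out between about 0.5° and 2.2° off. The best, a fitted line, gave 0.8°, so the timer reads about 29.8 minutes. I left that uncorrected, because a new grip could have moved the key.
- **Bystanders:** the pan, the bowl, the brush and both yellow look-alikes look unmoved in the last top view. The force reading was near zero, with nothing touched.

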